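Load the square reference block into the bench reader

ROBOT

A 7-joint arm with a two-finger parallel gripper is mounted at the origin on the work surface. World frame = base frame: x ahead of the robot, y to its left, z up, the work surface at z = 0. Lengths are in m, angles in rad, forces in N, time in s.
With the tool pointing down it reaches from about 0.35 to 0.9 m from the base axis. Payload 8.1 kg.
Tool frame: the origin (TCP) lies on the centre line of the jaws, within the pads' length; the fingertips stand 19 mm ahead of it and the grasp point (between the pads) is the TCP; z points along the fingers, y is the direction in which the jaws open and shut (so a half turn about z gives the same grasp; the last joint's range is limited). The gripper opens to 92 mm and grips with 3 to 60 N. Pads are 19 mm wide; open, the fingers measure 130 mm over their backs; the gripper's body (75 mm by 190 mm) begins 47 mm behind the grasp point.
Start: joints at [-1.215, 0.434, 0.025, 1.573, -0.012, 1.134, -0.075], TCP at [0.277, 0.56, 0.246] pointing down, gripper open.
Joint ranges: [-2.62, 2.62], [-0.44, 2.09], [-1.27, 1.32], [0.08, 2.57], [-1.32, 4.46], [0.12, 2], [-2.74, 2.74]. Speed limits (rad/s): [2.22, 2.22, 3.01, 3.01, 3.14, 3.14, 3.14].

INTERFACE

Orientations are given as a rotation vector (axis times angle).
In Python, from cell import monitor, imaging, workorder, outline_of gives the robot as it stands.
- The arm moves only by the tool move_arm, never from a script. Its argument "series" is a list of rows, each a list of 6 numbers: the shift along the world's x, y, z in cm, then the turn, a rotation vector about the world's x, y, z in degrees. A call has 1 to 8 rows; each row shifts and turns the commanded pose from where the row before left it; what a row does not reach is not made up. A row lasts 1/10 s, in which the tool goes at most 50 mm and 8.59 degrees, less where a joint would pass 70% of its speed; a pose out of reach is approached as far as the arm can. A call with a gripper value outside its range is refused whole. "grip" is the opening, from 0 (shut) to 1 (fully open), set as the call begins (left out, the last holds). The fingers move at their own pace and stop on an object; "force" is the grip in N (left out, the last holds). Time passes only in rows, so rows that do not move let the fingers close. It gives the time, the measured TCP pose, the force and the opening at its end, in the units of the state.
- monitor.observe(): the state, without advancing time (a new reading comes with each control period).
- imaging.get_image(name): name is "scene" or "top" or "wrist"; returns a dict with "color" (400x640x3 uint8, red, green, blue), "fx", "fy", "cx", "cy" (pixels), "dist_coeffs" ([k1, k2, p1, p2, k3] as OpenCV has them; the pictures are not rectified), "rvec" (rotation vector, rad) and "tvec" (3), from world to camera coordinates, as OpenCV has them; the wrist camera has in their place "mount" (4x4, takes a point from camera to tool coordinates, whose origin is the TCP and whose axes are the flange's). Camera axes: x right, y down, z forward; pixel columns grow to the right and rows downward; lengths in m; the calibration is good to about 2 mm. A picture is of the moment at which its call begins: read the wrist's pose just before it. There is no depth.
- workorder.sign_off(): hands the job in, once; it reports no verdict.
Trained networks look in the newest picture that a camera, given by its name, has taken for a name from the list of things; names that differ only in an ending like _2 or _b are one class to them, and where a whole thing is asked for, a point or a joint stands for the part that bears it (a point fixed in the world has none). Each returns a list of dicts, best first, with "p" (0 to 1); they miss things now and then, are a little off and sometimes report something else, mostly with a low value. They report only what shows in the picture. A call takes as long as a camera call. They do not tell look-alikes from the thing itself.
- outline_of(camera, thing): "mask" (400x640 bool, what is visible of it) and "rect" ([left, top, width, height] in pixels, round what is visible of it).
The state is a dict: "clock": time; "joints": joint angles; "dq": joint speeds; "joint_efforts": joint torques, N m; "position": TCP position; "ee_rot": TCP orientation; "force": force on the tool from outside, world axes, zero at the start; "ft_torque": the same for the moment, N m; "width": opening from 0.0 (shut) to 1.0 (fully open).
Only numpy, scipy, OpenCV 4.12 (cv2) and the standard library are available. Lean on these libraries where they do the work, as an engineer would, in place of code of your own. Each camera call takes 0.05 s, during which the arm holds its last target. There are 200 camera calls.

TASK

Use the pry blade to lever up the reader's cover by its lip and swing it right back, so that it stays open, then lay the blade back on the rubber mat. Then seat the square steel block flat and fully home in the square pocket of the sloping nest and let it go, without dropping it. Leave the other two blocks, the jar, the dish, the steel ring and the wrench where they are.

Things in the scene. Friction and masses are not known exactly. Their poses are not given: they have to be found in the camera images.
- reader: White bench instrument, 116 wide (its y), 190 deep (its x), about 150 high, fixed to the table, position and yaw vary. Origin: centre of the front part of its underside, straight below the pocket. Its x points to its back, z up. Its top slopes 25 degrees: low at the front (-x), high at the back.
- nest: Aluminium nest plate set in the reader's slope, 96 x 100. Origin: centre of the pocket's floor, 115 above the table. Its x points up the slope (level x raised by 25 degrees), y is level, z is the outward normal of the slope, leaning towards the robot. The pocket is a 42.5 x 42.5 square, sides along x and y, 8 deep (mouth at z = 8 mm), with a 1.5 chamfer. The plate's upper face runs from x = -40 to +56. In front of it (x = -75 to -40) lies a ledge at z = -1 mm.
- cover (a joint): Angle of the hinged cover: 0 closed (lying along the slope over the pocket), grows as its front edge rises, to the stop at 1.95. A stiff friction hinge (0.10 N m, about 1 to 1.5 N at the lip) holds it at any angle. The hinge axis is parallel to the nest's y.
- cover_hinge (a point): Point on the cover's hinge axis, in its middle, at nest x = 60, z = 11.5 mm. This point's frame turns with the cover: its x equals the nest's x when closed.
- cover_lip (a point): Middle of the front lower edge of the cover (plain grey plate 112 x 100, 5 thick), 116 from the hinge. Closed, it lies at nest x = -56, z = 9 mm, and overhangs the ledge by 16 mm with an open gap of 10 mm under it, where the blade goes in. Frame turns with the cover.
- pry: Pry blade lying loose on the rubber mat: black square handle 90 long, 18 x 18, and a flat steel blade 60 long, 16 wide, 3 thick in front, its mid-plane 9 above the handle's underside. 60 g. Origin: centre of the handle's underside; x points along the blade to the tip, z up as it lies. The tip points away from the robot at the start.
- pry_tip (a point): Middle of the blade's tip, 105 ahead of the handle's centre and 9 above its underside.
- mat: Thin grey rubber mat, 220 (x) x 120 (y), 3 thick, fixed. Origin: centre of its underside. It may lie to the left or to the right of the reader. The pry blade must end with its handle's centre over the mat.
- board: White plastic board, 100 (x) x 250 (y), 12 thick, fixed, on the other side of the reader from the mat; the three steel blocks lie on it in a rough row along y, about 80 apart, in any order.
- square_block: Square steel block, 40 x 40 x 18 high, about 0.2 kg. Origin: centre of its underside; x and y along its sides, z up.
- round_block: Round steel block, 40 diameter, 18 high; not wanted, must stay. Origin: centre of its underside.
- long_block: Oblong steel block, 40 (x) x 26 (y) x 18 high; not wanted, must stay. Origin: centre of its underside.
- jar: Bystander: small amber jar with a white cap, 48 diameter, 55 high, right of the reader. Origin: centre of its underside.
- dish: Bystander: flat clear dish, 90 diameter, 16 high, left of the reader. Origin: centre of its underside.
- ferrule: Bystander: flat steel ring, 50 diameter, 12 high, on the table in front of the reader. Origin: centre of its underside.
- wrench: Bystander: steel wrench, 150 long, lying at the far right. Origin near its middle.
Not all that is in view belongs to the job. Of the things like the pry, leave any that is blue; of the rest the smaller one is meant. What is shaped like the square_block but pink or red is not meant.

How it is judged:
On the way, in this order (a step that is already met when the one before it is completed fails the run):
1. the cover is levered up by its lip with the blade under it (value of joint cover above 0.3 rad and distance between pry_tip and cover_lip below 0.06 m), for 0.05 s.
2. the cover is swung right back (value of joint cover above 1.5 rad), for 0.2 s.
3. the pry blade lies on the mat again, let go (x of pry in the frame of mat between -0.12 and 0.12 m and y of pry in the frame of mat between -0.07 and 0.07 m and height (world z) of pry below 0.03 m and contact force between pry and the fingers below 0.1 N), for 0.1 s.
At the end, for the whole second after the job is handed in: Square block in the pocket: underside centre within 4 mm of the pocket centre in nest x and y, 2.5 mm in z, flat to 0.08 rad. Cover open over 1.5 rad. Pry blade lying on the mat (handle centre within 120 mm in x, 70 in y of its centre). Other two blocks within 3 cm of their start. All at rest (x of square_block in the frame of nest between -0.004 and 0.004 m and y of square_block in the frame of nest between -0.004 and 0.004 m and z of square_block in the frame of nest between -0.0025 and 0.0025 m and angle between the z axis of square_block and the z axis of nest, either way round below 0.08 rad and value of joint cover above 1.5 rad and linear speed of each of square_block, pry below 0.02 m/s and x of pry in the frame of mat between -0.12 and 0.12 m and y of pry in the frame of mat between -0.07 and 0.07 m and height (world z) of pry below 0.03 m and distance of each of round_block, long_block from where it was at the start of the episode below 0.03 m); the robot touches nothing.
It fails at once if the square block is dropped (moves freely faster than 0.35 m/s) (contact force between square_block and the fingers below 0.01 N and linear speed of square_block above 0.35 m/s).
It fails at once if a bystander is pushed more than 3 cm (distance of any of jar, dish, ferrule, wrench from where it was at the start of the episode above 0.03 m).
It also fails if it takes over 69 s, if anything falls off the work surface, if the arm or the gripper's body presses on something with over 40 N, if the wrist force passes 120 N, or if a joint passes its speed limit or range.

## Working session

There is one attempt and no reset: what is moved stays moved. The work goes in short steps, Python scripts to look and compute and a tool call to move; the robot and the scene stay as the last step left them, time stands still between calls to the robot, and variables do not carry over. Pictures are saved under pics/ and viewed, about 8 in all and at most 12, crops included, and the job is handed in when it is done.

Besides the shell and the picture viewer there is one more tool, called after "Call:" by a JSON object that holds its "name" and its "arguments", one argument or row to a line. move_arm: Moves the arm, as the interface text tells. Its arguments: {"type":"object","properties":{"series":{"type":"array"},"grip":{"type":"number"},"force":{"type":"number"}},"required":["series"]}

```bash
ls; mkdir -p pics; cat > h.py <<'E'
import numpy as np, cv2
from cell import monitor, imaging, workorder, outline_of
from scipy.spatial.transform import Rotation as R
def cam(n):
    s=monitor.observe(); im=imaging.get_image(n)
    K=np.array([[im['fx'],0,im['cx']],[0,im['fy'],im['cy']],[0,0,1]]);d=np.array(im['dist_coeffs'])
    if n=='wrist':
        M=np.array(im['mount']);T=np.eye(4);T[:3,:3]=R.from_rotvec(s['ee_rot']).as_matrix();T[:3,3]=s['position']
        W=T@M
    else:
        A=np.eye(4);A[:3,:3]=R.from_rotvec(np.ravel(im['rvec'])).as_matrix();A[:3,3]=np.ravel(im['tvec']);W=np.linalg.inv(A)
    return im['color'],K,d,W   # W camera->world
def save(n,c): cv2.imwrite('pics/'+n,c[:,:,::-1])
def toplane(px,K,d,W,z):
    """pixels -> world points at height z"""
    u=cv2.undistortPoints(np.array(px,float).reshape(-1,1,2),K,d).reshape(-1,2)
    r=np.c_[u,np.ones(len(u))]@W[:3,:3].T;o=W[:3,3]
    return o+r*((z-o[2])/r[:,2])[:,None]
def proj(P,K,d,W):
    A=np.linalg.inv(W)
    return cv2.projectPoints(np.array(P,float).reshape(-1,1,3),cv2.Rodrigues(A[:3,:3])[0],A[:3,3],K,d)[0].reshape(-1,2)
E
python3 - <<'E'
from h import *
for n in ['top','scene']:
    c,K,d,W=cam(n);save(n+'0.png',c);print(n,W[:3,3].round(3),K[0,0])
    for t,z in [('reader',.1),('cover',.13),('pry',.012),('mat',.003),('board',.012),('square_block',.03),('round_block',.03),('long_block',.03),('jar',.05),('dish',.01),('ferrule',.01),('wrench',.005)]:
        for o in outline_of(n,t)[:3]:
            if o['p']<.2: continue
            r=cv2.minAreaRect(np.argwhere(o['mask'])[:,::-1].astype(np.float32))
            b=toplane(cv2.boxPoints(r),K,d,W,z);e1=b[1]-b[0];e2=b[2]-b[1]
            print(t,round(o['p'],2),o['rect'],'c',b.mean(0)[:2].round(3),'L',[(round(float(np.linalg.norm(e)),3),round(float(np.degrees(np.arctan2(e[1],e[0]))),1)) for e in (e1,e2)])
E
```

```text
pics
top [0.331 0.015 1.4  ] 403.58079261808615
reader 0.61 [311.8, 104.5, 38.2, 67.3] c [ 0.733 -0.024] L [(0.124, -88.6), (0.234, -179.2)]
cover 0.9 [316.9, 127.4, 28.5, 33.7] c [ 0.699 -0.026] L [(0.101, -91.0), (0.124, 178.6)]
cover 0.37 [240.3, 139.7, 24.2, 28.4] c [0.674 0.228] L [(0.08, -25.6), (0.079, -118.0)]
pry 0.87 [159.0, 220.0, 56.1, 23.8] c [0.429 0.488] L [(0.21, -72.3), (0.036, -160.5)]
pry 0.8 [243.7, 189.6, 14.8, 42.6] c [0.498 0.258] L [(0.021, -77.6), (0.149, -166.6)]
pry 0.6 [233.8, 255.5, 18.0, 48.7] c [0.266 0.283] L [(0.022, -76.7), (0.151, -165.4)]
mat 0.56 [228.1, 177.5, 36.2, 64.9] c [0.494 0.271] L [(0.123, -84.2), (0.22, -173.1)]
mat 0.51 [377.4, 143.4, 18.2, 18.3] c [ 0.708 -0.226] L [(0.05, -90.9), (0.059, 177.6)]
board 0.56 [373.5, 193.9, 71.0, 32.6] c [ 0.492 -0.3  ] L [(0.098, -1.9), (0.244, -90.9)]
square_block 0.62 [406.2, 206.5, 16.7, 13.3] c [ 0.474 -0.295] L [(0.041, -90.9), (0.038, 177.4)]
square_block 0.47 [401.7, 244.1, 6.7, 11.1] c [ 0.362 -0.27 ] L [(0.041, -90.9), (0.037, 177.6)]
square_block 0.45 [437.6, 241.3, 10.4, 8.6] c [ 0.37  -0.39
[... 1454 characters left out ...]
 18.4, 18.6] c [ 0.476 -0.299] L [(0.043, 92.9), (0.052, -0.2)]
round_block 0.52 [176.9, 256.1, 15.9, 16.0] c [ 0.48 -0.38] L [(0.04, 116.6), (0.048, 16.5)]
round_block 0.31 [317.1, 225.2, 55.8, 39.7] c [0.645 0.012] L [(0.146, 92.1), (0.098, -9.2)]
long_block 0.49 [240.9, 236.2, 14.6, 20.6] c [ 0.507 -0.221] L [(0.026, 97.7), (0.047, 1.6)]
jar 0.78 [264.9, 290.4, 21.3, 25.5] c [ 0.709 -0.227] L [(0.047, 59.6), (0.066, -26.6)]
dish 0.83 [412.4, 213.9, 31.5, 27.9] c [0.706 0.25 ] L [(0.096, 121.9), (0.088, 24.9)]
ferrule 0.55 [299.7, 195.4, 14.7, 16.0] c [ 0.452 -0.006] L [(0.049, 59.4), (0.057, -29.0)]
wrench 0.66 [210.6, 303.5, 27.4, 59.4] c [ 0.693 -0.367] L [(0.147, 145.4), (0.039, 45.1)]
```

```bash
python3 - <<'E'
import cv2
a=cv2.imread('pics/top0.png')[100:320,140:480]
cv2.imwrite('pics/a.png',cv2.resize(a,None,fx=2.3,fy=2.3,interpolation=cv2.INTER_CUBIC))
E
```

```text
(no output)
```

View pics/a.png

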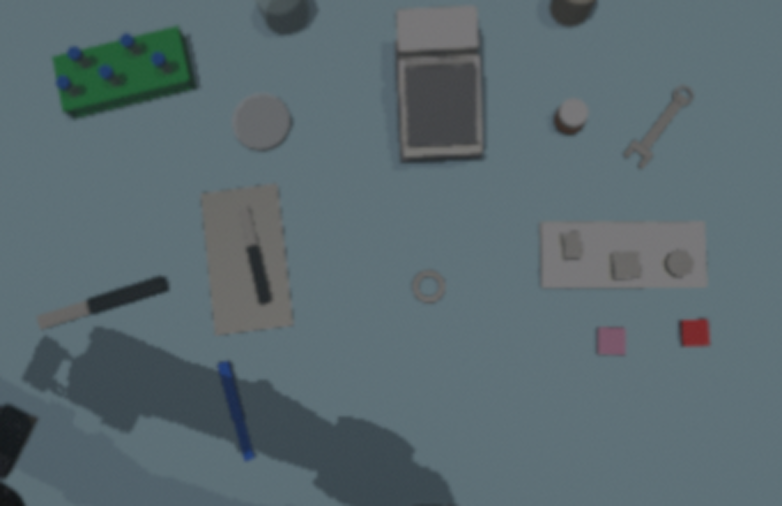

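The picture shows the target pry on the mat at about (255,255) in the crop, tip up and left. The reader is at (440,90), and the square block is the middle one on the board at (626,265). The decoys are the blue bar, the bigger pry, and the pink and red squares.

```bash
cat >> h.py <<'E'
def rect(o,K,d,W,z):
    r=cv2.minAreaRect(np.argwhere(o['mask'])[:,::-1].astype(np.float32))
    b=toplane(cv2.boxPoints(r),K,d,W,z);e=[b[1]-b[0],b[2]-b[1]]
    return b.mean(0)[:2],[(round(float(np.linalg.norm(v)),4),round(float(np.degrees(np.arctan2(v[1],v[0]))),1)) for v in e]
def turn(s,Rt):
    """world rotvec (deg) from state to target matrix, either jaw way"""
    A=R.from_rotvec(s['ee_rot'])
    return [(R.from_matrix(m)*A.inv()).as_rotvec(degrees=True).round(2) for m in (Rt,Rt@np.diag([-1,-1,1]))]
def tool(yaw,pitch=0):
    """tool pointing down, jaws along world y turned by yaw; pitch raises the x axis (deg)"""
    return (R.from_euler('z',yaw,degrees=True)*R.from_euler('y',-pitch,degrees=True)).as_matrix()@np.diag([1,-1,-1.])
def st():
    s=monitor.observe();print('t',round(s['clock'],2),'pos',np.round(s['position'],4),'F',np.round(s['force'],1),'w',round(s['width'],3),'q7',round(s['joints'][6],2));return s
E
python3 - <<'E'
from h import *
s=st();print(R.from_rotvec(s['ee_rot']).as_matrix().round(3));print(np.array(imaging.get_image('wrist')['mount']).round(3))
print(turn(s,tool(13)),turn(s,tool(0)))
E
```

```text
t 1.3 pos [0.2769 0.5604 0.2458] F [ 0.3 -0.4 -0.8] w 0.996 q7 -0.08
[[-0.897  0.443  0.   ]
 [ 0.443  0.897  0.   ]
 [-0.     0.    -1.   ]]
[[-0.    -0.97  -0.242  0.065]
 [ 1.    -0.    -0.    -0.001]
 [ 0.    -0.242  0.97  -0.14 ]
 [ 0.     0.     0.     1.   ]]
[array([ 0.000e+00,  1.000e-02, -1.407e+02]), array([-0. ,  0. , 39.3])] [array([ 0.000e+00,  1.000e-02, -1.537e+02]), array([-0. ,  0. , 26.3])]
```

Call:
{"name": "move_arm", "arguments": {
  "series": [
    [2.4,-3.85,0,0,0,4.9],
    [2.4,-3.85,0,0,0,4.9],
    [2.4,-3.85,0,0,0,4.9],
    [2.4,-3.85,0,0,0,4.9],
    [2.4,-3.85,0,0,0,4.9],
    [2.4,-3.85,0,0,0,4.9],
    [2.4,-3.85,0,0,0,4.9],
    [2.4,-3.85,0,0,0,5]
  ],
  "grip": 1,
  "force": 55
}}

```text
clock: 2.15
position: [0.4696, 0.2507, 0.246]
ee_rot: [-0.362, 3.12, 0.001]
force: [0.2, 1.5, 0.9]
width: 1.0
```

```bash
python3 - <<'E'
from h import *
s=st();c,K,d,W=cam('wrist');save('w1.png',c)
for t,z in [('pry',.014),('mat',.003)]:
    for o in outline_of('wrist',t): 
        print(t,round(o['p'],2),o['rect'],*rect(o,K,d,W,z))
        if t=='pry':
            m=o['mask']; dark=m&(c.max(2)<60)
            if dark.sum()>100: print(' handle',*rect({'mask':dark},K,d,W,.021))
E
```

```text
t 2.15 pos [0.4696 0.2507 0.246 ] F [0.2 1.5 0.9] w 1.0 q7 1.21
pry 0.96 [382.6, 2.9, 25.7, 62.5] [0.30863614 0.29448137] [(0.0592, -165.4), (0.0202, 102.3)]
pry 0.76 [436.9, 172.8, 189.6, 33.5] [0.42617851 0.48813832] [(0.2066, 106.7), (0.029, 28.9)]
 handle [0.4370882  0.44548449] [(0.1244, 106.9), (0.0272, 26.2)]
pry 0.67 [305.2, 132.9, 18.3, 126.6] [0.49174176 0.25498224] [(0.0192, 103.2), (0.1432, 13.5)]
 handle [0.4669743  0.24808518] [(0.0147, 103.2), (0.0884, 13.4)]
mat 0.66 [271.5, 94.2, 122.4, 165.2] [0.47449441 0.27106693] [(0.1887, -173.5), (0.1181, 98.2)]
```

View pics/w1.png

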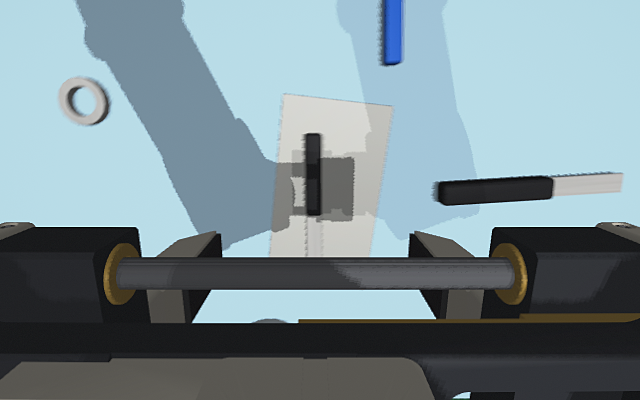

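The pry's handle centre is at about (312,174) px in the wrist picture, between the jaws and aligned with them. Going down to grip it.

Call:
{"name": "move_arm", "arguments": {
  "series": [
    [-0.2,-0.2,-4.4,0,0,0],
    [0,0,-4.4,0,0,0],
    [0,0,-4.4,0,0,0],
    [0,0,-4.4,0,0,0],
    [0,0,-3.0,0,0,0],
    [0,0,-1.55,0,0,0],
    [0,0,0,0,0,0],
    [0,0,0,0,0,0]
  ]
}}

```text
clock: 3.1
position: [0.4659, 0.2518, 0.0239]
ee_rot: [0.357, -3.12, -0.001]
force: [0.1, -0.0, 0.2]
width: 1.003
```

Call:
{"name": "move_arm", "arguments": {
  "series": [
    [0,0,0,0,0,0],
    [0,0,0,0,0,0],
    [0,0,0,0,0,0],
    [0,0,0,0,0,0],
    [0,0,0,0,0,0],
    [0,0,0,0,0,0],
    [0,0,0,0,0,0],
    [0,0,0,0,0,0]
  ],
  "grip": 0.05,
  "force": 55
}}

```text
clock: 3.9
position: [0.4669, 0.2503, 0.0243]
ee_rot: [-0.356, 3.121, 0.0]
force: [0.3, -0.2, -0.2]
width: 0.355
```

```bash
python3 - <<'E'
from h import *
s=st()
# fit reader x,y,yaw: cover plate corners (nest x -56..56,y+-50,z 14) in top and scene
from scipy.optimize import least_squares
a=np.radians(25)
def nest2w(p,x,y,yaw):
    p=np.atleast_2d(p);q=np.c_[p[:,0]*np.cos(a)-p[:,2]*np.sin(a),p[:,1],.115+p[:,0]*np.sin(a)+p[:,2]*np.cos(a)]
    return q@R.from_euler('z',yaw).as_matrix().T+[x,y,0]
pts=np.array([[sx,sy,14] for sx,sy in [(-56,-50),(-56,50),(56,50),(56,-50)]])/1000
obs=[]
for n in ['top','scene']:
    c,K,d,W=cam(n);o=outline_of(n,'cover')[0];print(o['p'],o['rect'])
    b=cv2.boxPoints(cv2.minAreaRect(np.argwhere(o['mask'])[:,::-1].astype(np.float32)))
    cn=cv2.findContours(o['mask'].astype(np.uint8),0,1)[0];cn=max(cn,key=len)
    ap=cv2.approxPolyDP(cn,4,True).reshape(-1,2);print(n,ap.tolist());obs.append((o['mask'],K,d,W))
    save(n+'1.png',c)
def rast(p):
    tot=[]
    for m,K,d,W in obs:
        q=proj(nest2w(pts,*p),K,d,W);im=np.zeros((400*4,640*4),np.uint8)
        cv2.fillConvexPoly(im,np.round(q*4+1.5).astype(int),1);im=cv2.resize(im.astype(np.float32),(640,400),interpolation=cv2.INTER_AREA)
        tot.append(np.abs(im-m).sum()/m.sum())
    return tot
from scipy.optimize import minimize
for sel in ([0],[1],[0,1]):
    r=minimize(lambda p:sum(np.array(rast(p))[sel]),[.69,-.026,-.02],method='Nelder-Mead',options=dict(initial_simplex=np.array([[.69,-.026,-.02],[.70,-.026,-.02],[.69,-.016,-.02],[.69,-.026,.03]])))
    print(sel,r.x[:2].round(4),np.degrees(r.x[2]).round(2),rast(r.x))
E
```

```text
t 3.9 pos [0.4669 0.2503 0.0243] F [ 0.3 -0.2 -0.2] w 0.355 q7 1.2
0.74 [319.7, 126.3, 27.2, 37.0]
top [[319, 126], [318, 161], [345, 161], [346, 127]]
0.89 [319.6, 228.7, 53.8, 36.9]
scene [[372, 244], [347, 227], [319, 246], [342, 264]]
[0] [ 0.704  -0.0272] 1.04 [np.float64(0.08256780402449694), np.float64(0.17253664495114007)]
[1] [ 0.7035 -0.0229] 1.99 [np.float64(0.13150699912510935), np.float64(0.11553338762214983)]
[0, 1] [ 0.7044 -0.0252] 1.21 [np.float64(0.09022309711286089), np.float64(0.13935260586319217)]
```

Call:
{"name": "move_arm", "arguments": {
  "series": [
    [0,0,0,0,0,0],
    [0,0,0,0,0,0],
    [0,0,0,0,0,0],
    [0,0,0,0,0,0],
    [0,0,2,0,0,0],
    [0,0,4,0,0,0],
    [0,0,4,0,0,0],
    [2,-2,4,0,0,0]
  ]
}}

```text
clock: 4.9
position: [0.4842, 0.2332, 0.1656]
ee_rot: [0.365, -3.118, -0.002]
force: [0.3, -0.0, -0.8]
width: 0.192
```

Call:
{"name": "move_arm", "arguments": {
  "series": [
    [2.4,-2.5,3.5,0,0,-1.5],
    [3,-3.3,3,0,0,-1.5],
    [3.1,-3.3,2.5,0,0,-1.5],
    [3.1,-3.3,2,0,0,-1.5],
    [3.1,-3.3,2,0,0,-1.5],
    [3.1,-3.3,1.6,0,0,-1.5],
    [3,-3.3,0,0,0,-1.5],
    [3,-3.2,0,0,0,-1.7]
  ]
}}

```text
clock: 5.7
position: [0.7228, -0.0228, 0.308]
ee_rot: [-0.021, 3.141, 0.0]
force: [0.9, -0.1, -0.7]
width: 0.19
```

```bash
python3 - <<'E'
from h import *
s=st();c,K,d,W=cam('wrist');save('w2.png',c)
print(K[0,0],s['ee_rot'],np.abs(s['dq']).max())
for t in ['cover','reader']:
    for o in outline_of('wrist',t)[:2]: print(t,round(o['p'],2),o['rect'])
E
```

```text
t 5.7 pos [ 0.7228 -0.0228  0.308 ] F [ 0.9 -0.1 -0.7] w 0.19 q7 1.61
342.5294218874598 [-2.05799821e-02  3.14051908e+00  1.13613175e-04] 0.9368268337767016
cover 0.62 [255.5, 94.5, 114.8, 127.9]
reader 0.93 [250.3, 88.2, 123.6, 146.7]
```

View pics/w2.png

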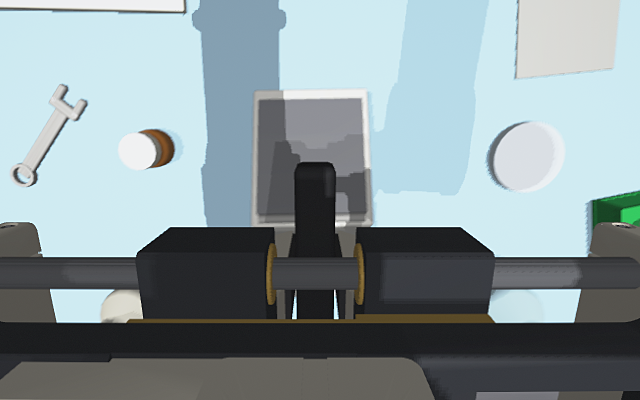

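The cover lies at columns 256–370 and rows 95–222, with its lip edge at the top. The tool was still moving, so I'll settle and measure again.

Call:
{"name": "move_arm", "arguments": {
  "series": [
    [0,0,0,0,0,0],
    [0,0,0,0,0,0],
    [0,0,0,0,0,0]
  ]
}}

```text
clock: 6.15
position: [0.7213, -0.0197, 0.3077]
ee_rot: [-0.025, 3.141, 0.001]
force: [0.4, 0.2, 0.3]
width: 0.191
```

```bash
python3 - <<'E'
from h import *
s=st();c,K,d,W=cam('wrist');save('w3.png',c)
np.savez('w3.npz',K=K,d=d,W=W)
print(s['ee_rot'],np.abs(s['dq']).max())
cv2.imwrite('pics/w3c.png',cv2.resize(c[80:240,240:390,::-1],None,fx=3.7,fy=3.7,interpolation=cv2.INTER_CUBIC))
E
```

```text
t 6.15 pos [ 0.7213 -0.0197  0.3077] F [0.4 0.2 0.3] w 0.191 q7 1.61
[-2.53350346e-02  3.14124988e+00  1.28603175e-03] 0.004382545205086965
```

View pics/w3c.png

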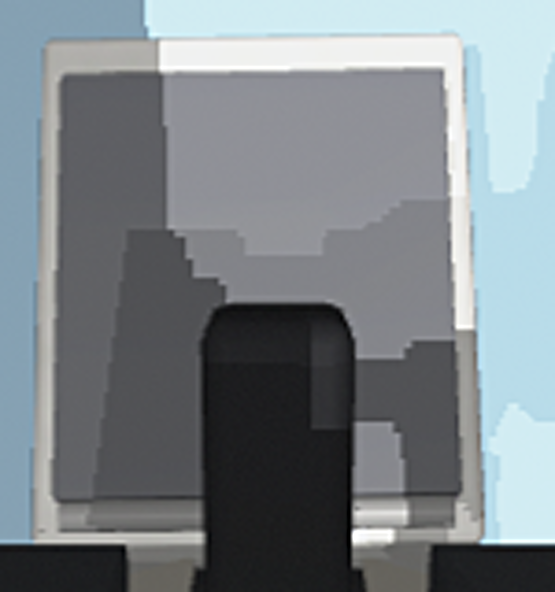

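```bash
cat >> h.py <<'E'
a=np.radians(25)
def nest2w(p,x,y,yaw):
    p=np.atleast_2d(p);q=np.c_[p[:,0]*np.cos(a)-p[:,2]*np.sin(a),p[:,1],.115+p[:,0]*np.sin(a)+p[:,2]*np.cos(a)]
    return q@R.from_euler('z',yaw).as_matrix().T+[x,y,0]
E
python3 - <<'E'
from h import *
from scipy.optimize import least_squares
f=np.load('w3.npz');K,d,W=f['K'],f['d'],f['W']
uv=np.array([[60,74],[444,70],[462,494],[52,498]])/3.7+[240,80]-.36
P=np.array([[-56,-50,14],[-56,50,14],[56,50,14],[56,-50,14]])/1000
r=least_squares(lambda p:(proj(nest2w(P,*p),K,d,W)-uv).ravel(),[.704,-.025,.02])
print(r.x[:2].round(4),np.degrees(r.x[2]).round(2),r.fun.round(2))
print('lip',nest2w([-.056,0,.009],*r.x),'hinge',nest2w([.06,0,.0115],*r.x))
E
```

```text
[ 0.6963 -0.0262] 1.65 [ 0.17  0.01  0.15 -0.3  -0.05 -0.01 -0.25  0.32]
lip [[ 0.6418088  -0.02774851  0.09949015]] hinge [[ 0.74584082 -0.02475232  0.15077964]]
```

```bash
cat >> h.py <<'E'
RD=(.6963,-.0262,np.radians(1.65))
TIP=np.array([-.105,0,.0123])
def goal(nx,nz,pitch=25,ny=0):
    """TCP pos & rot for tip at nest point"""
    m=tool(np.degrees(RD[2]),pitch)@np.diag([-1,-1,1])
    return nest2w([nx,ny,nz],*RD)[0]-m@TIP,m
def arc(th,s):
    c,n=np.cos(th),np.sin(th);v=np.array([-s,-.004])
    return .06+v[0]*c+v[1]*n, .0115-v[0]*n+v[1]*c
def delta(s,g):
    A=R.from_rotvec(s['ee_rot'])
    print('shift cm',((g[0]-s['position'])*100).round(2),'turn',(R.from_matrix(g[1])*A.inv()).as_rotvec(degrees=True).round(2),'goal',g[0].round(4))
E
python3 - <<'E'
from h import *
s=st();delta(s,goal(-.085,.004));print(R.from_rotvec(s['ee_rot']).as_matrix().round(3))
p=None
for i,th in enumerate(np.linspace(0,1.85,13)):
    g=goal(*arc(th,.105-.010*i/12))[0]
    print(round(th,2),g.round(4),None if p is None else ((g-p)*100).round(2));p=g
t=cv2.imread('pics/top1.png');
f=np.array([[-56,-50,14],[-56,50,14],[56,50,14],[56,-50,14]])/1000
c,K,d,W=cam('top');print(proj(nest2w(f,*RD),K,d,W).round(1).tolist())
E
```

```text
t 6.2 pos [ 0.7213 -0.0199  0.3078] F [ 0.1 -0.6 -0.9] w 0.194 q7 1.61
shift cm [-20.4   -1.15 -25.83] turn [  0.52 -24.97   0.72] goal [ 0.5173 -0.0314  0.0495]
[[-1.    -0.016  0.   ]
 [-0.016  1.     0.001]
 [-0.     0.001 -1.   ]]
0.0 [ 0.552  -0.0304  0.0696] None
0.15 [ 0.5466 -0.0305  0.0847] [-0.55 -0.02  1.52]
0.31 [ 0.5435 -0.0306  0.1004] [-0.3  -0.01  1.57]
0.46 [ 0.543  -0.0306  0.1162] [-0.06 -0.    1.58]
0.62 [ 0.5448 -0.0306  0.1319] [0.18 0.01 1.56]
0.77 [ 0.549  -0.0304  0.1469] [0.42 0.01 1.5 ]
0.92 [ 0.5553 -0.0303  0.161 ] [0.64 0.02 1.41]
1.08 [ 0.5637 -0.03    0.1738] [0.84 0.02 1.28]
1.23 [ 0.5739 -0.0297  0.1851] [1.02 0.03 1.13]
1.39 [ 0.5856 -0.0294  0.1946] [1.17 0.03 0.95]
1.54 [ 0.5985 -0.029   0.2021] [1.29 0.04 0.75]
1.7 [ 0.6123 -0.0286  0.2076] [1.38 0.04 0.54]
1.85 [ 0.6267 -0.0282  0.2108] [1.43 0.04 0.32]
[[347.6, 162.4], [317.1, 163.8], [315.6, 129.5], [346.8, 128.1]]
```

Call:
{"name": "move_arm", "arguments": {
  "series": [
    [-4,-0.2,0,0.1,-4,0.1],
    [-4,-0.2,0,0.1,-4,0.1],
    [-4,-0.2,-2,0.1,-4,0.1],
    [-4,-0.2,-4,0.1,-4,0.1],
    [-3.4,-0.2,-4.5,0.1,-4.5,0.1],
    [-1,-0.2,-4.5,0,-4.5,0.2],
    [0,0,-4,0,0,0],
    [0,0,0,0,0,0]
  ]
}}

```text
clock: 7.05
position: [0.5256, -0.032, 0.13]
ee_rot: [-0.037, 2.727, 0.009]
force: [0.1, 1.3, 0.0]
width: 0.191
```

```bash
python3 - <<'E'
from h import *
s=st();delta(s,goal(-.085,.004))
c,K,d,W=cam('top');save('top2.png',c);g=c.mean(2)
print('rows110-172 col 338-343',[int(v) for v in g[110:172,338:343].mean(1)])
print('cols 308-354 row140-155',[int(v) for v in g[140:155,308:354].mean(0)])
f=np.array([[-56,0,14],[56,0,14],[-75,0,-1]])/1000
print(proj(nest2w(f,*RD),K,d,W).round(1).tolist())
c,K,d,W=cam('scene');save('scene2.png',c)
q=np.array([[-56,-50,14],[-56,50,14],[56,50,14],[56,-50,14]])/1000
k=3
v=cv2.resize(c[140:330,250:450,::-1],None,fx=k,fy=k,interpolation=cv2.INTER_CUBIC).copy()
for p in proj(nest2w(q,*RD),K,d,W): cv2.circle(v,tuple(int(round(x)) for x in ((p-[250,140]+.33)*k)),3,(0,0,255),1)
cv2.imwrite('pics/s2.png',v)
E
```

```text
t 7.05 pos [ 0.5256 -0.032   0.13  ] F [0.1 1.3 0. ] w 0.191 q7 1.65
shift cm [-0.83  0.06 -8.05] turn [-0.03 -1.26  0.09] goal [ 0.5173 -0.0314  0.0495]
rows110-172 col 338-343 [121, 121, 121, 121, 121, 121, 121, 121, 121, 118, 107, 82, 62, 72, 92, 100, 100, 89, 79, 75, 73, 73, 72, 72, 72, 72, 72, 72, 72, 72, 72, 72, 72, 71, 71, 71, 71, 71, 71, 71, 71, 71, 71, 71, 70, 71, 71, 71, 71, 70, 71, 69, 76, 100, 114, 117, 105, 74, 51, 55, 73, 83]
cols 308-354 row140-155 [101, 100, 100, 98, 89, 82, 96, 106, 95, 79, 72, 72, 71, 72, 72, 72, 72, 72, 72, 71, 71, 71, 71, 71, 71, 71, 71, 71, 71, 71, 71, 71, 71, 71, 71, 71, 71, 72, 79, 97, 104, 92, 83, 94, 108, 111]
[[332.3, 163.1], [331.2, 128.8], [332.3, 167.8]]
```

View pics/s2.png

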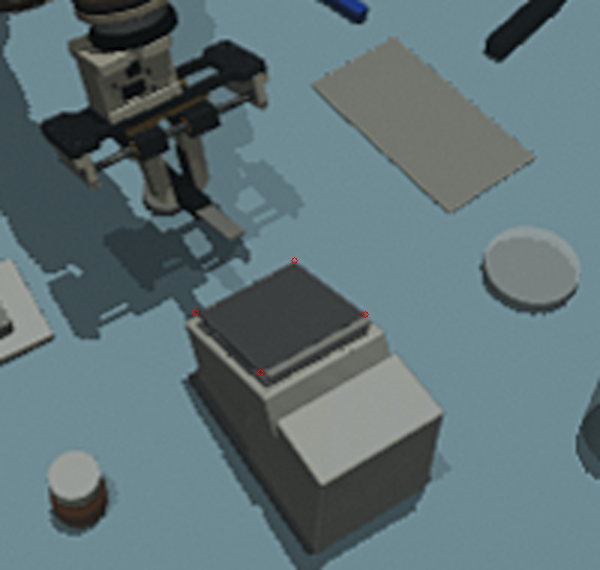

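The scene view shows the pry held level across the jaws, and the projected cover corners (red) fall on the cover. Setting the reader's x to 0.6975, between the wrist and top estimates.

Call:
{"name": "move_arm", "arguments": {
  "series": [
    [-0.3,0,-3,0,-1.3,0],
    [-0.4,0,-3,0,0,0],
    [0,0.05,-2.05,0,0,0],
    [0,0,0,0,0,0],
    [0,0,0,0,0,0]
  ]
}}

```text
clock: 7.65
position: [0.5261, -0.0418, 0.1096]
ee_rot: [-0.031, 2.73, -0.03]
force: [-1.1, 0.4, 0.2]
width: 0.188
```

```bash
sed -i 's/RD=(.6963,/RD=(.6975,/' h.py; python3 - <<'E'
from h import *
s=st();delta(s,goal(-.085,.004));delta(s,goal(-.046,.004))
c,K,d,W=cam('scene')
A=R.from_rotvec(s['ee_rot']).as_matrix();k=6
v=cv2.resize(c[205:275,265:385,::-1],None,fx=k,fy=k,interpolation=cv2.INTER_CUBIC).copy()
pp=[A@TIP+s['position'],A@(TIP+[.06,0,0])+s['position'],nest2w([-.056,0,.009],*RD)[0]]
for p in proj(pp,K,d,W): cv2.circle(v,tuple(int(round(x)) for x in ((p-[265,205]+.4)*k)),4,(0,0,255),1)
cv2.imwrite('pics/s3.png',v)
E
```

```text
t 7.65 pos [ 0.5261 -0.0418  0.1096] F [-1.1  0.4  0.2] w 0.188 q7 1.0
shift cm [-0.76  1.04 -6.01] turn [ 1.51 -1.41  0.68] goal [ 0.5185 -0.0314  0.0495]
shift cm [ 2.77  1.14 -4.37] turn [ 1.51 -1.41  0.68] goal [ 0.5538 -0.0303  0.066 ]
```

View pics/s3.png

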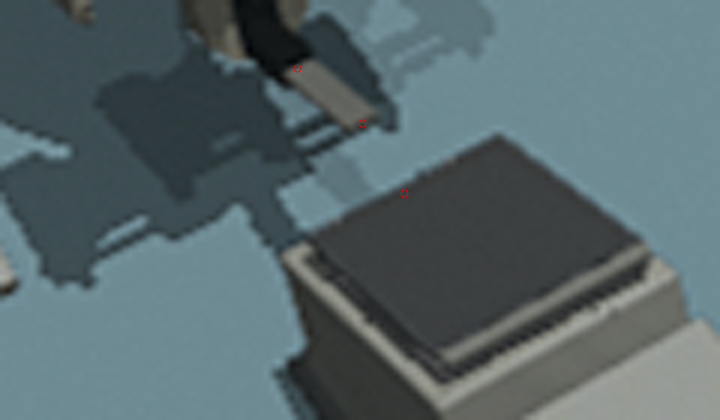

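The tip is predicted well (the red mark lies on the blade tip), but the arm stopped short, so I'm checking the joints.

```bash
python3 - <<'E'
from h import *
s=st();print(np.round(s['joints'],3),np.round(s['dq'],3));print(R.from_rotvec(s['ee_rot']).as_matrix().round(3))
E
```

```text
t 7.7 pos [ 0.5259 -0.0416  0.1094] F [-0.4  0.9  0. ] w 0.194 q7 1.0
[ 0.043  0.316 -0.107  2.304  0.56   0.133  1.   ] [-0.006  0.002  0.002  0.01   0.013 -0.01  -0.019]
[[-0.916 -0.017  0.4  ]
 [-0.026  1.    -0.017]
 [-0.399 -0.025 -0.916]]
```

Joint 6 is at its lower limit, so 25° of pitch is out of reach. A 10° pitch still clears the 10 mm gap and leaves margin.

```bash
python3 - <<'E'
from h import *
s=st();delta(s,goal(-.085,.0026,10));delta(s,goal(-.046,.0026,10))
E
```

```text
t 7.7 pos [ 0.5259 -0.0416  0.1094] F [-0.4  0.9  0. ] w 0.194 q7 1.0
shift cm [-1.2   1.01 -3.41] turn [ 1.14 13.57  0.5 ] goal [ 0.5139 -0.0315  0.0753]
shift cm [ 2.34  1.12 -1.76] turn [ 1.14 13.57  0.5 ] goal [ 0.5492 -0.0305  0.0918]
```

Call:
{"name": "move_arm", "arguments": {
  "series": [
    [-0.4,0,1,0.3,3.4,0.1],
    [-0.4,0.3,0,0.3,3.4,0.1],
    [-0.4,0.3,0,0.3,3.4,0.1],
    [0,0.4,-1.4,0.2,3.4,0.2],
    [0,0,-1.5,0,0,0],
    [0,0,-1.5,0,0,0],
    [0,0,0,0,0,0],
    [0,0,0,0,0,0]
  ]
}}

```text
clock: 8.5
position: [0.5133, -0.0314, 0.0727]
ee_rot: [-0.044, 2.962, 0.001]
force: [-0.1, 0.4, 0.2]
width: 0.19
```

```bash
python3 - <<'E'
from h import *
s=st();print(np.round(s['joints'],2));delta(s,goal(-.085,.0026,10));delta(s,goal(-.046,.0026,10))
E
```

```text
t 8.5 pos [ 0.5133 -0.0314  0.0727] F [-0.1  0.4  0.2] w 0.19 q7 1.15
[ 0.25  0.44 -0.37  2.15  0.42  0.43  1.15]
shift cm [ 0.06 -0.01  0.27] turn [ 0.11  0.25 -0.02] goal [ 0.5139 -0.0315  0.0753]
shift cm [3.59 0.09 1.91] turn [ 0.11  0.25 -0.02] goal [ 0.5492 -0.0305  0.0918]
```

Now inserting along the slope.

Call:
{"name": "move_arm", "arguments": {
  "series": [
    [0.05,0,0.3,0,0.2,0],
    [0.7,0,0.32,0,0,0],
    [0.7,0,0.33,0,0,0],
    [0.7,0,0.33,0,0,0],
    [0.7,0.05,0.32,0,0,0],
    [0.7,0.05,0.32,0,0,0],
    [0,0,0,0,0,0]
  ]
}}

```text
clock: 9.2
position: [0.55, -0.0307, 0.0917]
ee_rot: [-0.043, 2.964, 0.001]
force: [0.3, 0.7, -0.7]
width: 0.191
```

```bash
python3 - <<'E'
from h import *
s=st();delta(s,goal(-.046,.0026,10))
c,K,d,W=cam('scene')
A=R.from_rotvec(s['ee_rot']).as_matrix();k=6
v=cv2.resize(c[205:275,265:385,::-1],None,fx=k,fy=k,interpolation=cv2.INTER_CUBIC).copy()
cv2.imwrite('pics/s4.png',v)
p=None
for i,th in enumerate(np.linspace(0,1.85,17)):
    g=goal(*arc(th,.105-.010*i/16),10)[0]
    print(round(th,2),g.round(4),None if p is None else ((g-p)*100).round(2));p=g
E
```

```text
t 9.2 pos [ 0.55   -0.0307  0.0917] F [ 0.3  0.7 -0.7] w 0.191 q7 1.19
shift cm [-0.08  0.02  0.01] turn [0.1  0.14 0.01] goal [ 0.5492 -0.0305  0.0918]
0.0 [ 0.5481 -0.0305  0.0967] None
0.12 [ 0.5437 -0.0306  0.108 ] [-0.43 -0.01  1.13]
0.23 [ 0.5408 -0.0307  0.1196] [-0.3  -0.01  1.17]
0.35 [ 0.5392 -0.0308  0.1315] [-0.16 -0.    1.18]
0.46 [ 0.539  -0.0308  0.1433] [-0.02 -0.    1.19]
0.58 [ 0.5401 -0.0307  0.1551] [0.12 0.   1.18]
0.69 [ 0.5426 -0.0307  0.1666] [0.25 0.01 1.15]
0.81 [ 0.5464 -0.0306  0.1776] [0.38 0.01 1.1 ]
0.92 [ 0.5514 -0.0304  0.1881] [0.5  0.01 1.05]
1.04 [ 0.5575 -0.0302  0.1978] [0.61 0.02 0.98]
1.16 [ 0.5646 -0.03    0.2068] [0.72 0.02 0.89]
1.27 [ 0.5727 -0.0298  0.2148] [0.81 0.02 0.8 ]
1.39 [ 0.5816 -0.0295  0.2217] [0.89 0.03 0.7 ]
1.5 [ 0.5912 -0.0293  0.2276] [0.96 0.03 0.58]
1.62 [ 0.6014 -0.029   0.2322] [1.01 0.03 0.47]
1.73 [ 0.6119 -0.0287  0.2357] [1.05 0.03 0.34]
1.85 [ 0.6227 -0.0284  0.2379] [1.08 0.03 0.22]
```

View pics/s4.png

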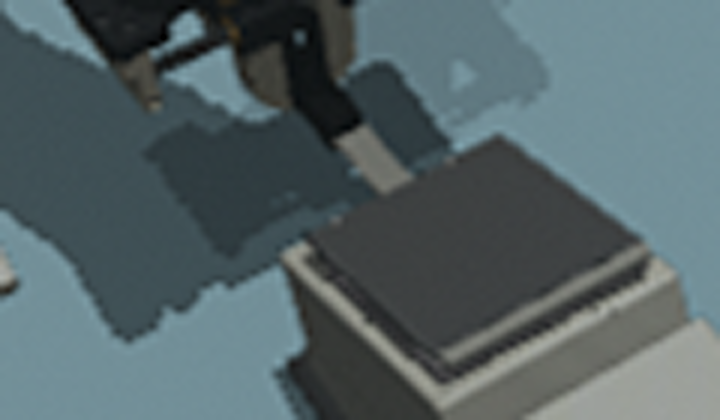

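The blade's end has disappeared under the lip at (405,188), with no contact force. Now lifting along the arc.

Call:
{"name": "move_arm", "arguments": {
  "series": [
    [-0.15,0,0.5,0,0,0],
    [-0.45,0,1.13,0,0,0],
    [-0.3,0,1.17,0,0,0],
    [-0.15,0,1.18,0,0,0],
    [0,0,1.19,0,0,0],
    [0.1,0,1.18,0,0,0],
    [0,0,0,0,0,0]
  ]
}}

```text
clock: 9.95
position: [0.5405, -0.0308, 0.1568]
ee_rot: [-0.042, 2.962, 0.0]
force: [0.4, 0.7, -1.5]
width: 0.189
```

```bash
python3 - <<'E'
from h import *
s=st();print(np.round(s['joints'],2));delta(s,goal(*arc(.58,.102),10))
c,K,d,W=cam('scene')
v=cv2.resize(c[180:280,265:385,::-1],None,fx=4,fy=4,interpolation=cv2.INTER_CUBIC).copy()
cv2.imwrite('pics/s5.png',v)
E
```

```text
t 9.95 pos [ 0.5405 -0.0308  0.1568] F [ 0.4  0.7 -1.5] w 0.189 q7 1.28
[ 0.33  0.36 -0.48  2.01  0.29  0.66  1.28]
shift cm [-0.05  0.01 -0.15] turn [0.13 0.26 0.02] goal [ 0.54   -0.0307  0.1553]
```

View pics/s5.png

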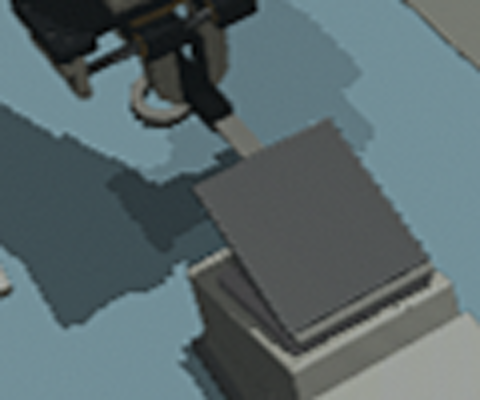

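The cover is up by roughly 30°, with the blade still under the lip at about (245,150). Carrying on along the arc.

Call:
{"name": "move_arm", "arguments": {
  "series": [
    [0.25,0,1.1,0,0,0],
    [0.38,0,1.1,0,0,0],
    [0.5,0,1.05,0,0,0],
    [0.61,0,0.98,0,0,0],
    [0.72,0,0.89,0,0,0],
    [0.81,0,0.8,0,0,0],
    [0.89,0.05,0.7,0,0,0],
    [0.96,0.05,0.58,0,0,0]
  ]
}}

```text
clock: 10.8
position: [0.5912, -0.0299, 0.2273]
ee_rot: [-0.042, 2.965, 0.0]
force: [-1.4, -0.1, -0.1]
width: 0.191
```

Call:
{"name": "move_arm", "arguments": {
  "series": [
    [1.0,0,0.47,0,0,0],
    [1.05,0.05,0.34,0,0,0],
    [1.05,0.05,0.22,0,0,0],
    [0.2,0,0,0,0,0],
    [0,0,0,0,0,0],
    [0,0,0,0,0,0]
  ]
}}

```text
clock: 11.4
position: [0.623, -0.0288, 0.2366]
ee_rot: [-0.043, 2.966, 0.001]
force: [0.3, -0.8, -0.7]
width: 0.192
```

```bash
python3 - <<'E'
from h import *
s=st();delta(s,goal(*arc(1.85,.095),10))
c,K,d,W=cam('scene')
k=4
v=cv2.resize(c[140:280,260:400,::-1],None,fx=k,fy=k,interpolation=cv2.INTER_CUBIC).copy()
for th,col in ((1.5,(0,0,255)),(1.85,(0,255,0))):
    for y in (-.05,.05):
        q=np.array([.06-.116*np.cos(th)-.0025*np.sin(th),y,.0115+.116*np.sin(th)-.0025*np.cos(th)])
        p=proj(nest2w(q,*RD),K,d,W)[0];cv2.circle(v,tuple(int(round(x)) for x in ((p-[260,140]+.4)*k)),4,col,1)
cv2.imwrite('pics/s6.png',v)
E
```

```text
t 11.4 pos [ 0.623  -0.0288  0.2366] F [ 0.3 -0.8 -0.7] w 0.192 q7 1.34
shift cm [-0.03  0.04  0.13] turn [ 0.12  0.02 -0.  ] goal [ 0.6227 -0.0284  0.2379]
```

View pics/s6.png

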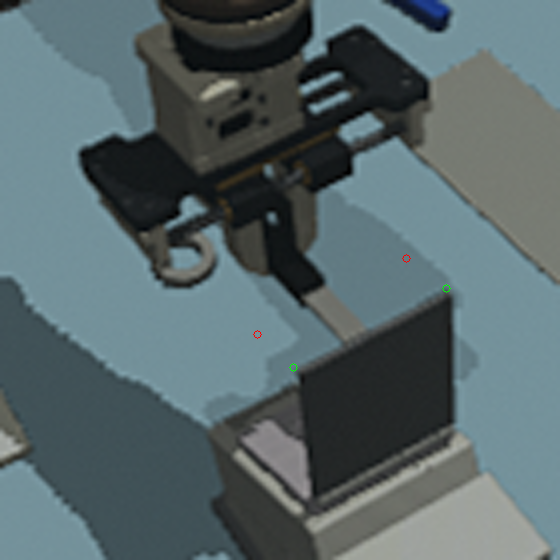

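The cover stands at about 1.9 rad, with its lip edge next to the green 1.85 marks. Backing off and carrying the blade to the mat.

Call:
{"name": "move_arm", "arguments": {
  "series": [
    [-3,0,0,0,0,0],
    [-4,0,0,0,0,0],
    [-3,3,0,0,2,0],
    [-2,4,0,0,2,0],
    [-1.8,4.4,0,0,2,0],
    [0,4.5,-1,0,2,0],
    [0,4.5,-2,0,2,0],
    [0,4.5,-2,0,0,0]
  ]
}}

```text
clock: 12.25
position: [0.4859, 0.2215, 0.1867]
ee_rot: [-0.042, 3.14, 0.005]
force: [0.8, -0.3, -0.5]
width: 0.192
```

Call:
{"name": "move_arm", "arguments": {
  "series": [
    [0,4.5,-2.5,0,0,0],
    [0,0,-4,0,0,0],
    [0,0,-4,0,0,0],
    [0,0,-2,0,0,0],
    [0,0,-1,0,0,0],
    [0,0,0,0,0,0],
    [0,0,0,0,0,0]
  ]
}}

```text
clock: 12.95
position: [0.4858, 0.2642, 0.0537]
ee_rot: [-0.045, 3.139, 0.006]
force: [0.3, -0.4, -0.1]
width: 0.189
```

```bash
python3 - <<'E'
from h import *
s=st();print(turn(s,tool(2)),'dq',np.abs(s['dq']).max())
E
```

```text
t 12.95 pos [0.4858 0.2642 0.0537] F [ 0.3 -0.4 -0.1] w 0.189 q7 0.61
[array([   0.18,    0.33, -179.63]), array([-0.21,  0.11,  0.37])] dq 0.014231253903162955
```

Call:
{"name": "move_arm", "arguments": {
  "series": [
    [0,0,-1.5,0,0,0],
    [0,0,-0.9,0,0,0],
    [0,0,-0.5,0,0,0],
    [0,0,0,0,0,0],
    [0,0,0,0,0,0]
  ]
}}

```text
clock: 13.45
position: [0.4851, 0.2635, 0.0242]
ee_rot: [-0.045, 3.14, 0.003]
force: [-3.0, -2.6, 10.6]
width: 0.189
```

Call:
{"name": "move_arm", "arguments": {
  "series": [
    [0,0,0,0,0,0],
    [0,0,0,0,0,0],
    [0,0,0,0,0,0],
    [0,0,0,0,0,0],
    [0,0,0,0,0,0],
    [0,0,0,0,0,0],
    [0,0,0.5,0,0,0],
    [0,0,1.5,0,0,0]
  ],
  "grip": 0.75
}}

```text
clock: 14.25
position: [0.4844, 0.2633, 0.0433]
ee_rot: [0.045, -3.14, -0.002]
force: [0.2, -0.1, -0.0]
width: 0.749
```

Call:
{"name": "move_arm", "arguments": {
  "series": [
    [0,0,4,0,0,0],
    [0,0,4,0,0,0],
    [0,0,4.5,0,0,0],
    [0,-4.8,4,0,0,0],
    [0,-4.9,2,0,0,0],
    [0,-4.9,1,0,0,0],
    [0,-4.9,0,0,0,0],
    [0,-4.9,0,0,0,0]
  ]
}}

```text
clock: 15.05
position: [0.485, 0.0306, 0.2314]
ee_rot: [-0.046, 3.138, 0.004]
force: [1.5, 0.9, 0.4]
width: 0.752
```

Call:
{"name": "move_arm", "arguments": {
  "series": [
    [0,-4.6,0,0,0,0],
    [0,-4.7,0,0,0,0],
    [0,-4.7,0,0,0,0],
    [0,-4.7,0,0,0,0],
    [0,-4.7,0,0,0,0],
    [0,-4.7,0,0,0,0],
    [0,-4.6,0,0,0,0],
    [0,0,0,0,0,0]
  ]
}}

```text
clock: 15.85
position: [0.4834, -0.3024, 0.2302]
ee_rot: [-0.031, 3.141, -0.001]
force: [-0.3, 0.4, -0.2]
width: 0.75
```

Call:
{"name": "move_arm", "arguments": {
  "series": [
    [0,0,0,0,0,0],
    [0,0,0,0,0,0]
  ]
}}

```text
clock: 16.05
position: [0.4855, -0.2934, 0.2303]
ee_rot: [-0.047, 3.14, 0.005]
force: [-0.3, 0.2, 0.3]
width: 0.749
```

```bash
python3 - <<'E'
from h import *
s=st();c,K,d,W=cam('wrist');save('w4.png',c)
for n in ['square_block','long_block','round_block']:
    for o in outline_of('wrist',n)[:4]:
        print(n,round(o['p'],2),np.round(o['rect']),*rect(o,K,d,W,.030),c[o['mask']].mean(0).round())
for o in outline_of('top','pry'): pass
c2,K2,d2,W2=cam('top')
for o in outline_of('top','pry'): print('pry',round(o['p'],2),*rect(o,K2,d2,W2,.012))
E
```

```text
t 16.05 pos [ 0.4855 -0.2934  0.2303] F [-0.3  0.2  0.3] w 0.749 q7 1.88
square_block 0.94 [315.  28.  44.  51.] [ 0.36191103 -0.27717402] [(0.0401, 177.5), (0.038, 88.2)] [208. 144. 176.]
square_block 0.77 [290. 143.  39.  48.] [ 0.47005989 -0.30081467] [(0.0384, 91.7), (0.0422, 2.2)] [126. 126. 125.]
square_block 0.72 [184.  34.  46.  51.] [ 0.37184987 -0.39664127] [(0.0421, 91.6), (0.0383, -1.6)] [207.  40.  36.]
long_block 0.61 [370. 174.  28.  44.] [ 0.49968108 -0.22227719] [(0.0293, 91.7), (0.0443, 5.1)] [161. 161. 158.]
round_block 0.86 [207. 149.  42.  37.] [ 0.47179708 -0.37920977] [(0.0414, 91.7), (0.0392, -0.9)] [122. 121. 120.]
round_block 0.65 [261. 290.  36.  33.] [ 0.63116659 -0.33164601] [(0.0384, 142.8), (0.036, 47.5)] [167. 168. 166.]
pry 0.68 [0.42986772 0.48995157] [(0.2095, -73.5), (0.0311, -161.7)]
pry 0.66 [0.51790633 0.26375531] [(0.0247, -91.0), (0.1476, -179.6)]
pry 0.5 [0.26622262 0.28266643] [(0.0213, -75.8), (0.1504, -164.5)]
```

View pics/w4.png

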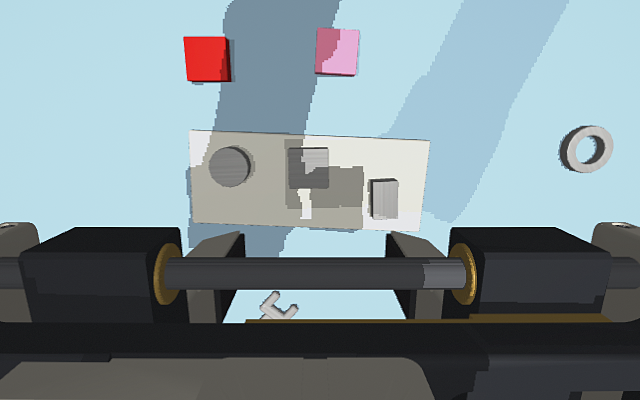

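The square block is the grey one at (308,168), between the round block on the left and the oblong on the right. The pry lies on the mat. I'll first pinch the block gently along x to centre it, then regrasp it along y, because the pocket clearance is small.

Call:
{"name": "move_arm", "arguments": {
  "series": [
    [-0.3,-0.1,-1,0,0,-8.2],
    [-0.3,-0.1,-1,0,0,-8.2],
    [-0.3,-0.1,-1,0,0,-8.2],
    [-0.3,-0.1,-1,0,0,-8.2],
    [-0.15,-0.1,-1,0,0,-8.2],
    [0,-0.1,-1,0,0,-8.2],
    [0,0,-1,0,0,-8.2],
    [0,0,-1,0,0,-8.2]
  ],
  "grip": 0.75,
  "force": 10
}}

```text
clock: 17.2
position: [0.4718, -0.3007, 0.1492]
ee_rot: [1.67, 2.658, 0.003]
force: [-0.3, 0.9, -0.0]
width: 0.744
```

Call:
{"name": "move_arm", "arguments": {
  "series": [
    [0,0,-1,0,0,-8.2],
    [0,0,-1,0,0,-8.2],
    [0,0,-1,0,0,-8.0],
    [0,0,0,0,0,0],
    [0,0,0,0,0,0],
    [0,0,0,0,0,0]
  ]
}}

```text
clock: 17.8
position: [0.4721, -0.3009, 0.1201]
ee_rot: [2.183, 2.254, 0.003]
force: [0.7, 0.4, 0.0]
width: 0.751
```

```bash
python3 - <<'E'
from h import *
s=st();A=R.from_rotvec(s['ee_rot']).as_matrix();print(A.round(3));print(turn(s,tool(-90)))
E
```

```text
t 17.8 pos [ 0.4721 -0.3009  0.1201] F [0.7 0.4 0. ] w 0.751 q7 0.48
[[-0.032  0.999  0.004]
 [ 0.999  0.032 -0.001]
 [-0.001  0.004 -1.   ]]
[array([-3.1000e-01,  1.0000e-01,  1.7816e+02]), array([ 0.07,  0.2 , -1.84])]
```

Call:
{"name": "move_arm", "arguments": {
  "series": [
    [0,0,-3,0,0,0],
    [0,0,-3,0,0,0],
    [0,0,-1.4,0,0,0],
    [0,0,-0.5,0,0,0],
    [0,0,0,0,0,0],
    [0,0,0,0,0,0]
  ]
}}

```text
clock: 18.4
position: [0.4724, -0.3012, 0.0416]
ee_rot: [2.186, 2.25, 0.003]
force: [-0.0, -0.7, 0.4]
width: 0.755
```

Call:
{"name": "move_arm", "arguments": {
  "series": [
    [0,0,0,0,0,0],
    [0,0,0,0,0,0],
    [0,0,0,0,0,0],
    [0,0,0,0,0,0],
    [0,0,0,0,0,0],
    [0,0,0,0,0,0],
    [0,0,0,0,0,0],
    [0,0,0,0,0,0]
  ],
  "grip": 0.3,
  "force": 10
}}

```text
clock: 19.2
position: [0.4719, -0.3009, 0.0407]
ee_rot: [2.187, 2.251, 0.002]
force: [-1.9, 0.1, 5.8]
width: 0.436
```

```bash
python3 - <<'E'
from h import *
for i in range(3):
    s=st();imaging.get_image('top')
A=R.from_rotvec(s['ee_rot']).as_matrix();print(A.round(3))
E
```

```text
t 19.2 pos [ 0.4719 -0.3009  0.0407] F [-1.9  0.1  5.8] w 0.436 q7 0.46
t 19.25 pos [ 0.4719 -0.3009  0.0408] F [-0.9  0.8  5.1] w 0.435 q7 0.46
t 19.3 pos [ 0.4719 -0.3009  0.0408] F [-1.3  0.7  4.7] w 0.434 q7 0.46
[[-0.029  1.     0.003]
 [ 1.     0.029 -0.001]
 [-0.001  0.003 -1.   ]]
```

Call:
{"name": "move_arm", "arguments": {
  "series": [
    [0,0,0,0,0,0],
    [0,0,0,0,0,0],
    [0,0,0,0,0,0],
    [0,0,2,0,0,0],
    [0,0,2,0,0,8.2],
    [0,0,0,0,0,8.2],
    [0,0,0,0,0,8.2],
    [0,0,0,0,0,8.2]
  ],
  "grip": 0.62
}}

```text
clock: 20.15
position: [0.4717, -0.3009, 0.0806]
ee_rot: [1.455, 2.782, 0.003]
force: [-0.2, -0.5, -0.4]
width: 0.619
```

Call:
{"name": "move_arm", "arguments": {
  "series": [
    [0,0,0,0,0,8.2],
    [0,0,0,0,0,8.2],
    [0,0,0,0,0,8.2],
    [0,0,0,0,0,8.2],
    [0,0,0,0,0,8.2],
    [0,0,0,0,0,8.2],
    [0,0,0,0,0,8.0],
    [0,0,0,0,0,0]
  ]
}}

```text
clock: 20.95
position: [0.4714, -0.301, 0.0802]
ee_rot: [-0.048, 3.141, 0.005]
force: [-1.0, 0.3, 0.2]
width: 0.618
```

```bash
python3 - <<'E'
from h import *
for i in range(2):
    s=st();imaging.get_image('top')
A=R.from_rotvec(s['ee_rot']).as_matrix();print(A.round(3));print(turn(s,tool(1.7)))
E
```

```text
t 20.95 pos [ 0.4714 -0.301   0.0802] F [-1.   0.3  0.2] w 0.618 q7 1.75
t 21.0 pos [ 0.4715 -0.301   0.0803] F [-0.1 -0.2  0.7] w 0.622 q7 1.75
[[-1.    -0.025  0.001]
 [-0.025  1.     0.003]
 [-0.001  0.003 -1.   ]]
[array([ 5.0000e-02,  3.1000e-01, -1.7975e+02]), array([-0.19,  0.03,  0.25])]
```

Now the regrasp along y, at 40 N.

Call:
{"name": "move_arm", "arguments": {
  "series": [
    [0.04,0,-2,0,0,0],
    [0,0,-1.3,0,0,0],
    [0,0,-0.65,0,0,0],
    [0,0,0,0,0,0],
    [0,0,0,0,0,0]
  ]
}}

```text
clock: 21.55
position: [0.4723, -0.3007, 0.0412]
ee_rot: [-0.044, 3.14, 0.004]
force: [0.3, -0.1, 0.1]
width: 0.617
```

Call:
{"name": "move_arm", "arguments": {
  "series": [
    [0,0,0,0,0,0],
    [0,0,0,0,0,0],
    [0,0,0,0,0,0],
    [0,0,0,0,0,0],
    [0,0,0,0,0,0],
    [0,0,0,0,0,0]
  ],
  "grip": 0.3,
  "force": 40
}}

```text
clock: 22.15
position: [0.4724, -0.3009, 0.0415]
ee_rot: [-0.045, 3.14, 0.004]
force: [-1.2, 0.8, 6.1]
width: 0.43
```

```bash
python3 - <<'E'
from h import *
s=st();imaging.get_image('top');s=st()
E
```

```text
t 22.15 pos [ 0.4724 -0.3009  0.0415] F [-1.2  0.8  6.1] w 0.43 q7 1.71
t 22.2 pos [ 0.4724 -0.3009  0.0415] F [-1.4  0.6  6. ] w 0.43 q7 1.71
```

Call:
{"name": "move_arm", "arguments": {
  "series": [
    [0,0,1,0,0,0],
    [0,0,3,0,0,0],
    [0,0,4.5,0,0,0],
    [0,0,4.5,0,0,0],
    [0,0.5,4.5,0,0,0],
    [1,1,4.5,0,0,0],
    [2,2,4,0,0,0],
    [2.5,3,3,0,0,0]
  ]
}}

```text
clock: 23.0
position: [0.5268, -0.2372, 0.3344]
ee_rot: [-0.039, 3.139, 0.001]
force: [1.2, 0.1, -2.4]
width: 0.425
```

Call:
{"name": "move_arm", "arguments": {
  "series": [
    [3,3,2,0,0,0],
    [3,3,1,0,0,0],
    [3,3,0,0,0,0],
    [3,3,0,0,0,0],
    [3,3,0,0,0,0],
    [3,3,0,0,0,0],
    [3,3,0,0,0,0],
    [0,0,0,0,0,0]
  ]
}}

```text
clock: 23.8
position: [0.7384, -0.0188, 0.3589]
ee_rot: [0.057, -3.139, -0.011]
force: [-0.8, -0.9, -2.7]
width: 0.427
```

Call:
{"name": "move_arm", "arguments": {
  "series": [
    [0,0,0,0,0,0],
    [0,0,0,0,0,0],
    [0,0,0,0,0,0]
  ]
}}

```text
clock: 24.1
position: [0.7366, -0.0276, 0.3616]
ee_rot: [-0.042, 3.14, 0.003]
force: [0.7, -0.0, -2.6]
width: 0.428
```

```bash
python3 - <<'E'
from h import *
s=st();c,K,d,W=cam('wrist');save('w5.png',c);np.savez('w5.npz',K=K,d=d,W=W)
q=np.array([[x,y,8] for x,y in [(-21.25,-21.25),(-21.25,21.25),(21.25,21.25),(21.25,-21.25)]])/1000
p=proj(nest2w(q,*RD),K,d,W);print(p.round(1).tolist(),turn(s,tool(1.7)),np.abs(s['dq']).max())
o=np.round(p.mean(0)-[55,45]).astype(int);print(o)
cv2.imwrite('pics/w5c.png',cv2.resize(c[o[1]:o[1]+90,o[0]:o[0]+110,::-1],None,fx=6,fy=6,interpolation=cv2.INTER_CUBIC))
E
```

```text
t 24.1 pos [ 0.7366 -0.0276  0.3616] F [ 0.7 -0.  -2.6] w 0.428 q7 1.36
[[297.5, 119.6], [336.0, 119.5], [336.6, 156.3], [297.3, 156.4]] [array([ 1.0000e-01,  1.7000e-01, -1.7983e+02]), array([-0.11,  0.07,  0.17])] 0.003262770544680123
[262  93]
```

View pics/w5c.png

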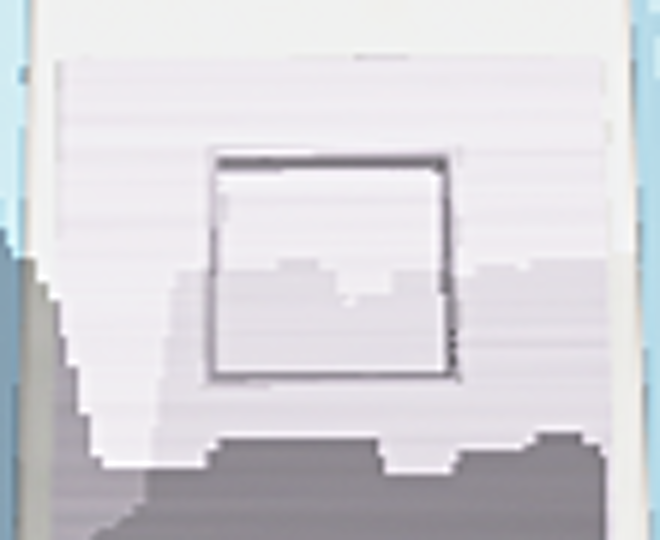

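The pocket mouth's outer chamfer corners in the crop are (211,150), (459,150), (461,381) and (206,381). The plate's front corners are (57,58) and (604,58). Fitting these.

```bash
cat >> h.py <<'E'
BLK=np.array([.0005,0,.0295])
def seat(nx,nz,ny=0,pitch=25):
    m=tool(np.degrees(RD[2]),pitch)@np.diag([-1,-1,1])
    return nest2w([nx,ny,nz],*RD)[0]-m@BLK,m
E
python3 - <<'E'
from h import *
from scipy.optimize import least_squares
f=np.load('w5.npz');K,d,W=f['K'],f['d'],f['W']
uv=(np.array([[211,150],[459,150],[461,381],[206,381],[57,58],[604,58]])+.5)/6-.5+[262,93]
c=22.75;P=np.array([[-c,-c,8],[-c,c,8],[c,c,8],[c,-c,8],[-40,-50,8],[-40,50,8]])/1000
for k in (4,6):
    r=least_squares(lambda p:(proj(nest2w(P[:k],*p),K,d,W)-uv[:k]).ravel(),[.698,-.025,.02])
    print(r.x[:2].round(4),np.degrees(r.x[2]).round(2),r.fun.round(2))
s=st()
import h
for x in (.6963,.6975): 
    h.RD=(x,-.0262,np.radians(1.65)); delta(s,seat(0,.045));delta(s,seat(0,.0))
print(np.round(s['joints'],2))
E
```

```text
[ 0.6963 -0.0258] 1.28 [-0.04 -0.56 -0.15 -0.38 -0.05  0.55  0.24  0.38]
[ 0.6961 -0.026 ] 1.58 [-0.31 -0.59 -0.41 -0.63 -0.12  0.3   0.18  0.35  1.01  0.31 -0.35  0.22]
t 24.15 pos [ 0.7367 -0.0275  0.3617] F [ 0.8 -0.8 -1.7] w 0.431 q7 1.36
shift cm [ -7.14   0.04 -17.9 ] turn [  0.58 -24.91   0.1 ] goal [ 0.6653 -0.0271  0.1827]
shift cm [ -5.24   0.09 -21.98] turn [  0.58 -24.91   0.1 ] goal [ 0.6843 -0.0265  0.1419]
shift cm [ -7.02   0.04 -17.9 ] turn [  0.58 -24.91   0.1 ] goal [ 0.6665 -0.0271  0.1827]
shift cm [ -5.12   0.09 -21.98] turn [  0.58 -24.91   0.1 ] goal [ 0.6855 -0.0265  0.1419]
[ 0.23  0.64 -0.56  1.01  0.32  1.57  1.36]
```

Call:
{"name": "move_arm", "arguments": {
  "series": [
    [-3,0,0,0.1,-4,0],
    [-3.5,0,0,0.1,-4,0],
    [-3.5,0,-1,0.1,-4,0],
    [-2,0,-3,0.1,-4,0],
    [0,0,-3,0.1,-4,0.05],
    [0,0,-3,0.1,-4,0.05],
    [0,0,-3,0,-0.9,0],
    [0,0,0,0,0,0]
  ]
}}

```text
clock: 24.95
position: [0.6132, -0.0275, 0.2272]
ee_rot: [-0.04, 2.713, 0.008]
force: [-0.4, -0.8, -1.4]
width: 0.427
```

```bash
sed -i 's/^RD=.*/RD=(.6963,-.0261,np.radians(1.6))/' h.py; python3 - <<'E'
from h import *
s=st();print(np.round(s['joints'],2));delta(s,seat(0,.045));delta(s,seat(0,.0))
E
```

```text
t 24.95 pos [ 0.6132 -0.0275  0.2272] F [-0.4 -0.8 -1.4] w 0.427 q7 1.2
[ 0.44  0.3  -0.59  1.97  0.4   0.52  1.2 ]
shift cm [ 5.21  0.05 -4.45] turn [ 0.05 -0.45 -0.1 ] goal [ 0.6653 -0.027   0.1827]
shift cm [ 7.11  0.11 -8.53] turn [ 0.05 -0.45 -0.1 ] goal [ 0.6843 -0.0264  0.1419]
```

Call:
{"name": "move_arm", "arguments": {
  "series": [
    [1.8,0,-1.4,0,-0.4,-0.1],
    [1.8,0,-1.5,0,0,0],
    [1.6,0.05,-1.5,0,0,0],
    [0,0,0,0,0,0],
    [0.6,0,-1.35,0,0,0],
    [0.35,0,-0.75,0,0,0],
    [0,0,0,0,0,0],
    [0,0,0,0,0,0]
  ]
}}

```text
clock: 25.75
position: [0.6784, -0.0254, 0.1662]
ee_rot: [-0.04, 2.699, 0.009]
force: [0.1, 0.8, -0.8]
width: 0.431
```

```bash
python3 - <<'E'
from h import *
s=st();print(np.round(s['joints'],2));delta(s,seat(0,.012));delta(s,seat(0,.0))
E
```

```text
t 25.75 pos [ 0.6784 -0.0254  0.1662] F [ 0.1  0.8 -0.8] w 0.431 q7 1.07
[ 0.3   0.45 -0.46  1.91  0.55  0.42  1.07]
shift cm [ 0.08 -0.12 -1.34] turn [-0.01  0.34 -0.09] goal [ 0.6792 -0.0266  0.1528]
shift cm [ 0.59 -0.1  -2.42] turn [-0.01  0.34 -0.09] goal [ 0.6843 -0.0264  0.1419]
```

Call:
{"name": "move_arm", "arguments": {
  "series": [
    [0.04,-0.06,-0.7,0,0.3,-0.1],
    [0.04,-0.06,-0.64,0,0,0],
    [0,0,0,0,0,0],
    [0.08,0,-0.18,0,0,0],
    [0.08,0,-0.18,0,0,0],
    [0,0,0,0,0,0],
    [0,0,0,0,0,0]
  ]
}}

```text
clock: 26.45
position: [0.6811, -0.0265, 0.1491]
ee_rot: [-0.037, 2.704, 0.009]
force: [0.3, -0.7, -1.6]
width: 0.431
```

```bash
python3 - <<'E'
from h import *
s=st();delta(s,seat(0,.008));delta(s,seat(0,.004))
E
```

```text
t 26.45 pos [ 0.6811 -0.0265  0.1491] F [ 0.3 -0.7 -1.6] w 0.431 q7 1.04
shift cm [-0.02 -0.    0.01] turn [-0.02  0.06  0.01] goal [ 0.6809 -0.0265  0.1492]
shift cm [ 0.15  0.   -0.35] turn [-0.02  0.06  0.01] goal [ 0.6826 -0.0265  0.1456]
```

No contact yet at the mouth. Going in 2 mm at a time.

Call:
{"name": "move_arm", "arguments": {
  "series": [
    [0.04,0,-0.09,0,0,0],
    [0.04,0,-0.09,0,0,0],
    [0,0,0,0,0,0]
  ]
}}

```text
clock: 26.75
position: [0.6818, -0.0265, 0.1471]
ee_rot: [-0.037, 2.704, 0.009]
force: [0.5, -0.6, -1.5]
width: 0.43
```

Call:
{"name": "move_arm", "arguments": {
  "series": [
    [0.04,0,-0.09,0,0,0],
    [0.04,0,-0.09,0,0,0],
    [0,0,0,0,0,0]
  ]
}}

```text
clock: 27.05
position: [0.6826, -0.0265, 0.1453]
ee_rot: [-0.037, 2.704, 0.009]
force: [1.1, -0.5, -2.2]
width: 0.428
```

```bash
cat >> h.py <<'E'
def nestpos(s):
    A=R.from_rotvec(s['ee_rot']).as_matrix();N=R.from_euler('z',RD[2]).as_matrix()@R.from_euler('y',-25,degrees=True).as_matrix()
    p=A@BLK+s['position']-[RD[0],RD[1],.115]
    print('block in nest mm',(N.T@p*1000).round(2),'F nest',(N.T@s['force']).round(1),'tau',np.round(s['ft_torque'],2))
E
python3 - <<'E'
from h import *
s=st();nestpos(s)
E
```

```text
t 27.05 pos [ 0.6826 -0.0265  0.1453] F [ 1.1 -0.5 -2.2] w 0.428 q7 1.04
block in nest mm [-0.1  -0.05  3.72] F nest [ 0.1 -0.5 -2.4] tau [0.04 0.63 0.02]
```

Call:
{"name": "move_arm", "arguments": {
  "series": [
    [0.04,0,-0.09,0,0,0],
    [0.04,0,-0.09,0,0,0],
    [0,0,0,0,0,0]
  ]
}}

```text
clock: 27.35
position: [0.6834, -0.0266, 0.1435]
ee_rot: [-0.037, 2.704, 0.009]
force: [-0.5, 0.3, -1.1]
width: 0.429
```

Call:
{"name": "move_arm", "arguments": {
  "series": [
    [0.04,0,-0.09,0,0,0],
    [0,0,0,0,0,0]
  ]
}}

```text
clock: 27.55
position: [0.6838, -0.0266, 0.1426]
ee_rot: [-0.037, 2.704, 0.009]
force: [-0.2, -0.7, -1.2]
width: 0.429
```

```bash
python3 - <<'E'
from h import *
s=st();nestpos(s)
E
```

```text
t 27.55 pos [ 0.6838 -0.0266  0.1426] F [-0.2 -0.7 -1.2] w 0.429 q7 1.03
block in nest mm [-0.15 -0.13  0.81] F nest [-0.7 -0.7 -1. ] tau [ 0.02  0.62 -0.03]
```

Call:
{"name": "move_arm", "arguments": {
  "series": [
    [0.03,0,-0.06,0,0,0],
    [0,0,0,0,0,0]
  ]
}}

```text
clock: 27.75
position: [0.6841, -0.0266, 0.1421]
ee_rot: [-0.037, 2.704, 0.009]
force: [0.9, -0.9, -2.0]
width: 0.428
```

Call:
{"name": "move_arm", "arguments": {
  "series": [
    [0.02,0,-0.05,0,0,0],
    [0,0,0,0,0,0]
  ]
}}

```text
clock: 27.95
position: [0.6843, -0.0265, 0.1418]
ee_rot: [-0.037, 2.704, 0.009]
force: [-1.1, 0.0, 1.0]
width: 0.43
```

```bash
python3 - <<'E'
from h import *
s=st();nestpos(s)
E
```

```text
t 27.95 pos [ 0.6843 -0.0265  0.1418] F [-1.1  0.   1. ] w 0.43 q7 1.03
block in nest mm [ 0.   -0.08 -0.14] F nest [-0.5  0.   1.4] tau [ 0.01  0.77 -0.05]
```

Call:
{"name": "move_arm", "arguments": {
  "series": [
    [0.02,0,-0.05,0,0,0],
    [0,0,0,0,0,0]
  ]
}}

```text
clock: 28.15
position: [0.6843, -0.0265, 0.1417]
ee_rot: [-0.037, 2.704, 0.008]
force: [-7.0, -0.8, 6.5]
width: 0.428
```

```bash
python3 - <<'E'
from h import *
s=st();nestpos(s)
E
```

```text
t 28.15 pos [ 0.6843 -0.0265  0.1417] F [-7.  -0.8  6.5] w 0.428 q7 1.03
block in nest mm [-0.03 -0.12 -0.26] F nest [-3.6 -0.6  8.9] tau [0.09 1.15 0.04]
```

Firm contact with the floor at the expected depth. Releasing and backing out along the normal.

Call:
{"name": "move_arm", "arguments": {
  "series": [
    [0,0,0,0,0,0],
    [0,0,0,0,0,0],
    [0,0,0,0,0,0],
    [0,0,0,0,0,0],
    [-0.2,0,0.45,0,0,0],
    [-0.4,0,0.9,0,0,0],
    [-1.3,0,2.7,0,0,0],
    [-2,0,4,0,0,0]
  ],
  "grip": 0.62
}}

```text
clock: 28.95
position: [0.6442, -0.0265, 0.221]
ee_rot: [-0.038, 2.707, 0.01]
force: [0.5, -1.3, 0.1]
width: 0.62
```

Call:
{"name": "move_arm", "arguments": {
  "series": [
    [-2,0,4,0,4,0],
    [-1,0,4,0,6,0],
    [0,0,4,0,6,0],
    [2.5,0,4,0,6,0],
    [4,0,2.5,0,3,0],
    [4,0,0,0,0,0],
    [2.5,0,0,0,0,0],
    [0,0,0,0,0,0]
  ]
}}

```text
clock: 29.75
position: [0.7451, -0.0263, 0.3944]
ee_rot: [-0.04, 3.115, 0.019]
force: [-0.6, 0.4, -0.7]
width: 0.617
```

Call:
{"name": "move_arm", "arguments": {
  "series": [
    [0,0,0,0,0,0],
    [0,0,0,0,0,0]
  ]
}}

```text
clock: 29.95
position: [0.7424, -0.0266, 0.3973]
ee_rot: [-0.039, 3.113, 0.017]
force: [0.2, 0.4, -0.0]
width: 0.623
```

```bash
python3 - <<'E'
from h import *
s=st();c,K,d,W=cam('wrist')
q=np.array([[x,y,18] for x,y in [(-20,-20),(-20,20),(20,20),(20,-20)]])/1000
p=proj(nest2w(q,*RD),K,d,W);print(p.round(1).tolist())
o=np.clip(np.round(p.mean(0)-[60,50]).astype(int),0,None);k=4
v=cv2.resize(c[o[1]:o[1]+110,o[0]:o[0]+120,::-1],None,fx=k,fy=k,interpolation=cv2.INTER_CUBIC).copy()
for x in p: cv2.circle(v,tuple(int(round(t)) for t in (x-o+.4)*k),3,(0,0,255),1)
c2,K2,d2,W2=cam('scene')
w=cv2.resize(c2[140:300,160:430,::-1],(480,284),interpolation=cv2.INTER_CUBIC)
h=max(v.shape[0]+284,1);im=np.zeros((h,480,3),np.uint8);im[:v.shape[0],:v.shape[1]]=v;im[v.shape[0]:]=w
cv2.imwrite('pics/fin.png',im[:740]); print(im.shape)
for n in ('round_block','long_block'):
    for x in outline_of('scene',n)[:1]: print(n,*rect(x,K2,d2,W2,.03))
cam('top')
E
```

```text
t 29.95 pos [ 0.7424 -0.0266  0.3973] F [ 0.2  0.4 -0. ] w 0.623 q7 1.36
[[296.7, 103.7], [331.2, 103.6], [331.7, 136.5], [296.6, 136.7]]
(724, 480, 3)
round_block [ 0.4800809  -0.37968172] [(0.0387, 116.6), (0.0477, 16.5)]
long_block [0.71332368 0.23873331] [(0.0961, 121.9), (0.0863, 24.9)]
```

```bash
python3 -c "
import cv2;a=cv2.imread('pics/fin.png');print(a.shape);b=cv2.resize(a,None,fx=.82,fy=.82);cv2.imwrite('pics/fin2.png',b)"
```

```text
(724, 480, 3)
```

View pics/fin2.png

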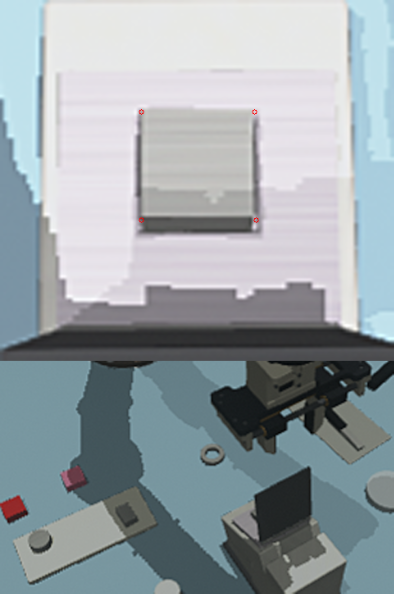

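The block sits in the pocket with its top face on the predicted corners (red). The cover is upright, the pry is on the mat, and the round and oblong blocks are on the board. Handing in.

```bash
python3 -c "
from cell import workorder;print(workorder.sign_off())"
```

```text
the job is handed in; nothing more can be done
None
```

The job is done and handed in at about 30 s of the 69 s allowed; no verdict came back.

- **Cover:** I levered it up by its lip with the small black pry blade and swung it back. It stands at about 1.9 rad.
- **Pry blade:** I laid it back on the mat and let it go. The handle's centre is near (0.488, 0.264), roughly on the mat's centre line.
- **Square block:** I seated it in the pocket and released it. Just before release the arm's pose put it within about 0.3 mm of home, pressing on the pocket floor with about 9 N. In the last wrist picture its top face lay within about 1 px of the predicted corners.
- **Other things:** In the last scene picture the round and oblong blocks are still on the board. The ring, and what shows of the jar and dish, look unmoved. The wrench was not in that crop and I did not measure it again.

Three checks failed or disagreed:
- **Reader position:** The top camera put the reader about 3 mm further away than the wrist camera did. I used the wrist values, and the block went in without catching.
- **Blade angle:** A 25° tilt was out of reach because joint 6 hit its limit, so I inserted the blade at 10° instead.
- **Oblong block:** The network's last report of it was wrong; it had marked the dish. I relied on the picture for that block.

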